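Gap probe through the guide cover of a roller housing

ROBOT

A 6-joint arm with a two-finger parallel gripper is mounted at the origin on the work surface. World frame = base frame: x ahead of the robot, y to its left, z up, the work surface at z = 0. Lengths are in mm, angles in rad, forces in N, time in s.
With the tool pointing down it reaches from about 350 to 975 mm from the base axis. Payload 17.4 kg.
Tool frame: the origin (TCP) lies at the very end of the fingers, on their centre line; the grasp point (between the pads) lies 19 mm behind it (tcp_to_grasp is the distance from the TCP to the grasp point, in mm); z points along the fingers, x is the direction in which the jaws open and shut, and the axes are right-handed (so a half turn about z gives the same grasp; the last joint's range is limited). The gripper opens to 85 mm and grips with 20 to 120 N. Pads are 22 mm wide; open, the fingers measure 114 mm over their backs; the gripper's body (76 mm by 85 mm) begins 54 mm behind the grasp point. The pads swing forward as they close: fully open they stand 13 mm farther back than shut.
Start: joints at [1.215, 0.116, 1.442, -0, 1.584, -0.038], TCP at [210.93, 641.203, 231.303] pointing down, gripper open.
Joint ranges: [-2.83, 2.83], [-0.83, 2.19], [0.07, 2.5], [-1.14, 4.28], [0.01, 3], [-2.97, 2.97]. Speed limits (rad/s): [1.89, 1.89, 2.22, 3.14, 3.14, 3.14].

INTERFACE

Orientations are given as [roll, pitch, yaw] about the fixed x, y, z axes, in that order (R = Rz(yaw) Ry(pitch) Rx(roll)).
In Python, from plant import * gives the robot as it stands.
- The arm moves only by the shell command python3 -m handwheel 'ROWS' [FORCE]. ROWS is JSON, a list of rows, each a list of 7 numbers: the opening, from 0 (shut) to 1 (fully open), then the shift along the tool's x, y, z in m, then the turn, a rotation vector about the tool's x, y, z in units of 8 degrees (1.0 is 8 degrees). A call has 1 to 5 rows; each row is the pose to reach, as a shift and turn from the pose commanded when the call began, along the tool's axes at that moment; what a row does not reach only later rows make up. A row lasts 1/10 s, in which the tool goes at most 50 mm and 8.59 degrees, less where a joint would pass 70% of its speed; a pose out of reach is approached as far as the arm can. A call with a gripper value outside its range is refused whole. The fingers move at their own pace and stop on an object; FORCE is the grip in N (left out, the last holds). Time passes only in rows, so rows that repeat a pose let the fingers close. It gives the time, the measured TCP pose, the force and the opening at its end, in the units of the state.
- observe(): the state, without advancing time (a new reading comes with each control period).
- get_image(name): name is "side" or "top"; returns a dict with "img" (384x512x3 uint8, red, green, blue), "z_map" (384x512 float32, mm along the optical axis (not along the pixel's ray), 0 where there is no reading), "camera_matrix" (3x3 intrinsics, pixels), "k1" (the pictures are not rectified: a ray, as slopes to the right and down, at radius r is drawn at 1 + k1 r^2 times it, then the intrinsics apply), "eye" and "attitude" of the camera in the world. Camera axes: x right, y down, z forward; pixel columns grow to the right and rows downward; lengths in mm; the calibration is good to about 2 mm. A picture is of the moment at which its call begins.
- close_job(): hands the job in, once; it reports no verdict.
The state is a dict: "t": time; "joint_pos": joint angles; "joint_velocities": joint speeds; "tau": joint torques, N m; "position": TCP position; "tcp_rot": TCP orientation; "wrist_force": force on the tool from outside, world axes, zero at the start; "torque": the same for the moment, N m; "finger_gap": finger opening in mm.
Only numpy, scipy, OpenCV 4.12 (cv2) and the standard library are available. Lean on these libraries where they do the work, as an engineer would, in place of code of your own. Each camera call takes 0.05 s, during which the arm holds its last target.

TASK

Set the loose guide cover onto the bolted roller housing so that it sits fully down and level, lowering it on rather than dropping it, and let go of it. Then take the gap probe out of its stand by its black handle and lower its rod through the cover's collar until the tip is about 60 mm below the collar's top, centred and upright, without the probe ever touching the cover or the housing. Finish while holding it still there for the reading, gripper closed on the handle, and leave the spacer ring, can and wrench where they are.

Things in the scene. Friction and masses are not known exactly. Their poses are not given: they have to be found in the camera images.
- housing: Fixed, bolted-down steel roller housing, an upright open cup: base flange 136 mm diameter, 10 mm high, with six bolt heads 5 mm high; round wall 100 mm outside, 86 mm inside diameter, up to 75 mm above the bench; inner floor 10 mm above the bench. Origin: centre of its underside; z up.
- housing_rim (a point): Centre of the housing's mouth, level with its rim, 75 mm above the bench; z up.
- cover: Loose aluminium guide cover, 0.25 kg, upright on the bench. From its underside: locating ring 78 mm outside diameter, 0-8 mm (drops inside the 86 mm mouth); disc 110 mm diameter, 8-14 mm (rests on the rim); round collar to grip, 42 mm outside diameter, 14-46 mm. A 26 mm hole runs down the middle. Origin: centre of the locating ring's underside; z up along the hole.
- cover_seat (a point): Centre of the underside of the cover's disc, 8 mm above the cover's origin; meets the housing's rim centre height when seated.
- cover_hole (a point): Centre of the hole's mouth at the top of the collar, 46 mm above the cover's origin (113 mm above the bench once seated); z up along the hole.
- stand: Fixed dark steel stand: base 90 x 80 mm and, 115 mm above the bench, the top of a 70 x 70 mm plate with an 18 mm through hole in its middle, in which the probe hangs. Origin: centre of its underside; z up. Cover and stand may lie on either side of the housing.
- probe: Gap probe, 0.16 kg, hanging upright in the stand: steel rod 12 mm diameter reaching 100 mm below a flange 34 mm diameter, 6 mm thick, that rests on the stand's plate; above it a round black handle 26 mm diameter, 6-56 mm above the flange's underside (steel cap to 59 mm). Lift straight up 100 mm to clear the stand. Origin: centre of the flange's underside; z up to the handle.
- probe_tip (a point): Centre of the lower end of the probe's rod, 100 mm below the probe's origin.
- probe_grip (a point): Point on the axis of the black handle to grip at, 34 mm above the probe's origin.
- spacer: Bystander: loose steel spacer ring lying flat, 60 mm diameter, 16 mm high, between the robot and the work. Origin: centre of its underside.
- can: Bystander: closed grey can, 60 mm diameter, 120 mm high, upright beyond the work. Origin: centre of its underside.
- wrench: Bystander: steel wrench 190 mm long lying flat beyond the work. Origin: about its middle, at its underside.
Not all that is in view belongs to the job. Several things have the shape of the cover; the one meant has the colours described above.

How it is judged (in metres and radians):
On the way:
1. the cover sits fully down and level on the housing's rim, let go of (horizontal distance between cover_seat and housing_rim below 0.006 m and z of cover_seat in the frame of housing_rim between -0.003 and 0.003 m and angle between cover's own z axis and vertical below 0.03 rad and contact force between each of the arm, the fingers and cover below 0.2 N), for 0.3 s.
At the end, for the whole second after the job is handed in: Cover seated on the rim (height within 3 mm, 6 mm off centre, tilt under 0.03 rad). Probe gripped and still, tip 45 to 75 mm below the collar top and within 4 mm of the hole centre (flange 6 mm), upright within 0.07 rad, touching neither cover nor housing (horizontal distance between cover_seat and housing_rim below 0.006 m and z of cover_seat in the frame of housing_rim between -0.003 and 0.003 m and angle between cover's own z axis and vertical below 0.03 rad and z of probe_tip in the frame of cover_hole between -0.075 and -0.045 m and horizontal distance between probe_tip and cover_hole below 0.004 m and horizontal distance between probe and cover_hole below 0.006 m and angle between probe's own z axis and vertical below 0.07 rad and linear speed of probe below 0.02 m/s and contact force between the fingers and probe above 1 N and contact force between probe and cover below 0.2 N and contact force between probe and housing below 0.2 N); the arm keeps its last pose, push and grip.
It fails at once if the probe touches the cover or the housing (over 0.5 N) (contact force between probe and cover above 0.5 N or contact force between probe and housing above 0.5 N).
It fails at once if the cover is let go more than 15 mm above its seat over the housing (dropped) (horizontal distance between cover_seat and housing_rim below 0.06 m and z of cover_seat in the frame of housing_rim above 0.015 m and contact force between the fingers and cover below 0.1 N).
It fails at once if the spacer, can or wrench is moved more than 30 mm or the can tips (distance of any of spacer, can, wrench from where it was at the start of the episode above 0.03 m or angle between can's own z axis and vertical above 0.5 rad).
It also fails if it takes over 64 s, if anything falls off the work surface, if the arm or the gripper's body presses on something with over 40 N, if the wrist force passes 120 N, or if a joint passes its speed limit or range.

## Working session

There is one attempt and no reset: what is moved stays moved. The work goes in short steps, Python scripts to look and compute and a shell command to move; the robot and the scene stay as the last step left them, time stands still between calls to the robot, and variables do not carry over. Pictures are saved under pics/ and viewed, and the job is handed in when it is done.

```bash
ls; mkdir -p pics; python3 - <<'E'
from plant import *
import cv2, numpy as np
print(observe())
for n in ("side","top"):
    d=get_image(n); cv2.imwrite(f"pics/{n}0.png",d["img"][:,:,::-1]); np.savez(f"pics/{n}0.npz",**{k:np.array(v) for k,v in d.items()})
    print(n,d["camera_matrix"],d["k1"],d["eye"],d["attitude"])
E
```

```text
pics
{'t': 0.0, 'joint_pos': array([ 1.21521486e+00,  1.16540442e-01,  1.44229733e+00,  6.02151068e-06,
        1.58398469e+00, -3.78207872e-02]), 'joint_velocities': array([ 0.00056497,  0.00152471,  0.00084696, -0.00204815,  0.00051322,
        0.00204165]), 'tau': array([-1.54821566e-03, -7.31985211e+01, -6.32489061e+01, -1.73836470e-04,
        6.06739035e-03, -4.17241921e-07]), 'position': array([210.85009784, 641.02035004, 230.50553636]), 'tcp_rot': array([-3.14154014e+00,  1.22869969e-03,  1.25303576e+00]), 'wrist_force': array([ 0.06088066, -0.52292876, -0.4905354 ]), 'torque': array([-0.04950456, -0.01801811,  0.04226815]), 'finger_gap': 85.01316014727944}
side [[444.46652492   0.         253.27739363]
 [  0.         444.46652492 196.85527683]
 [  0.           0.           1.        ]] 0.009987791666540125 [  90.16413915 -414.73629152  828.96035292] [-2.38999061 -0.00749087 -0.80309795]
top [[444.26008074   0.         247.70295515]
 [  0.         444.26008074 188.52881069]
 [  0.           0.           1.        ]] -0.15415380947106294 [ 306.28296914   20.59261334 1182.76480213] [-2.88713207e+00 -1.50704912e-04 -1.49252477e+00]
```

View pics/side0.png

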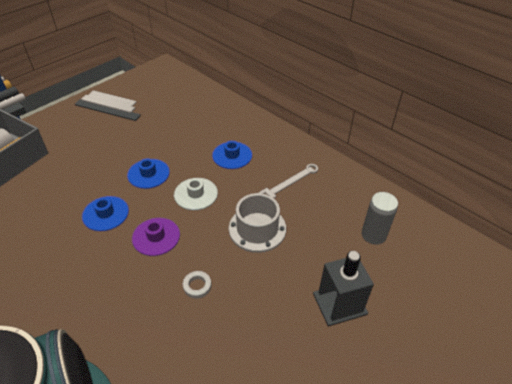

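View pics/top0.png

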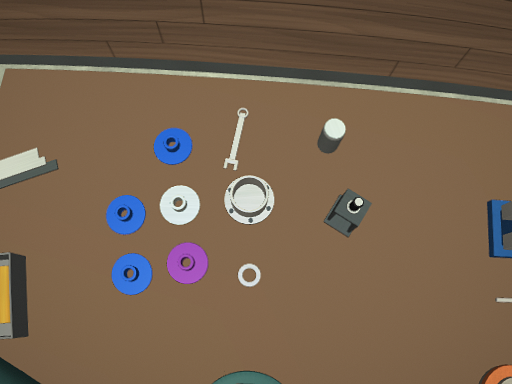

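Same-shaped covers, in the top view: blue at (172,146), (125,214) and (131,273), purple at (187,263), and bare light metal at (180,205), which is (195,193) in the side view. "Aluminium" fits only the bare one. I'll enlarge it to confirm.

```bash
cat > h.py <<'E'
import numpy as np, cv2
from scipy.spatial.transform import Rotation as R
def load(n): return dict(np.load(n))
def ray(d,u,v):
    K=d["camera_matrix"]; k=float(d["k1"])
    x=(np.asarray(u,float)-K[0,2])/K[0,0]; y=(np.asarray(v,float)-K[1,2])/K[1,1]
    rd=np.hypot(x,y); r=rd.copy()
    for _ in range(20): r=rd/(1+k*r*r)
    s=np.where(rd>0,r/np.maximum(rd,1e-12),1)
    return np.stack([x*s,y*s,np.ones_like(x)],-1)
def rot(d): return R.from_euler('xyz',d["attitude"]).as_matrix()
def onplane(d,u,v,z):
    w=ray(d,u,v)@rot(d).T; t=(z-d["eye"][2])/w[...,2]
    return d["eye"]+w*t[...,None]
def cloud(d):
    H,W=d["z_map"].shape; v,u=np.mgrid[:H,:W]
    p=ray(d,u,v)*d["z_map"][...,None]
    return p@rot(d).T+d["eye"]
def proj(d,p):
    q=(np.asarray(p)-d["eye"])@rot(d); x=q[...,:2]/q[...,2:]
    r2=(x**2).sum(-1,keepdims=True); x=x*(1+float(d["k1"])*r2)
    K=d["camera_matrix"]; return x*K[0,0]+K[:2,2]
E
python3 - <<'E'
from h import *
a=load("pics/side0.npz");b=load("pics/top0.npz")
def crop(d,u,v,h): return cv2.resize(d["img"][v-h:v+h,u-h:u+h,::-1],(390,390),interpolation=cv2.INTER_CUBIC)
cv2.imwrite("pics/crop0.png",np.hstack([crop(b,180,205,35),crop(a,195,193,35)]))
for d in (a,b):
    P=cloud(d); 
    print(np.median(P[300,250:270],0) if d is a else np.median(P[320,240:260],0))
    for (u,v) in ([(258,230),(196,186),(353,256),(382,200),(197,275)] if d is a else [(248,197),(180,195),(359,202),(335,127),(249,266)]): print((u,v),P[v,u].round(1))
E
```

```text
[ 4.47643723e+02 -9.64335542e+01  1.69513067e-01]
(258, 230) [546.7   3.4  59.3]
(196, 186) [560.5 232.1  25.3]
(353, 256) [ 555.7 -221.8  172.5]
(382, 200) [ 759.  -165.1  120.6]
(197, 275) [392.4  37.1  13. ]
[262.93308438  12.35136914  -0.27604347]
(248, 197) [585.8  41.5  14.2]
(180, 195) [569.4 220.5  46.2]
(359, 202) [ 556.1 -222.9  172.5]
(335, 127) [ 764.4 -170.7  118.2]
(249, 266) [401.4  24.5  11.4]
```

View pics/crop0.png

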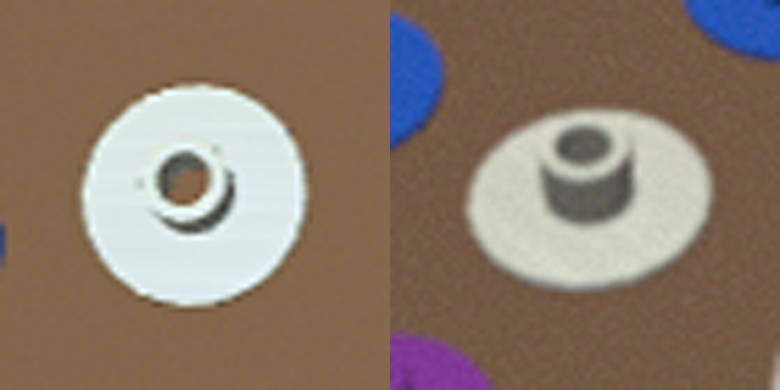

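The crop confirms it: one bare aluminium cover with a collar and a centre hole, with the blue and purple ones beside it. Next I'll measure positions.

```bash
cat > meas.py <<'E'
from h import *
def ellc(mask):
    c=max(cv2.findContours(mask.astype(np.uint8),cv2.RETR_EXTERNAL,cv2.CHAIN_APPROX_NONE)[0],key=cv2.contourArea)
    return c[:,0,:].astype(float)
def circ(p):
    A=np.c_[2*p[:,:2],np.ones(len(p))]; s=np.linalg.lstsq(A,(p[:,:2]**2).sum(1),rcond=None)[0]
    return s[:2],np.sqrt(s[2]+s[:2]@s[:2])
def near(P,c,r): return np.hypot(P[...,0]-c[0],P[...,1]-c[1])<r
E
python3 - <<'E'
from meas import *
a=load("pics/side0.npz");b=load("pics/top0.npz")
for n,d in (("side",a),("top",b)):
    P=cloud(d); Z=P[...,2]
    # cover disc outline: bright, above bench
    m=near(P,(570,225),80)&(Z>7)
    k=ellc(m); q=onplane(d,k[:,0],k[:,1],14.); 
    print(n,"cover disc",*circ(q))
    m=near(P,(570,225),80)&(Z>42)&(Z<50); q=P[m]; print(" collar top",m.sum(),q.mean(0),(q[:,:2].max(0)+q[:,:2].min(0))/2)
    m=near(P,(590,35),80)&(Z>70)&(Z<80); q=P[m]; c,r=circ(q); print(" rim",m.sum(),c,r,np.median(q[:,2]))
    k=ellc(m); q=onplane(d,k[:,0],k[:,1],75.); print("  rim hull",*circ(q),cv2.minEnclosingCircle(q[:,:2].astype(np.float32)))
    m=near(P,(556,-222),40)&(Z>168); q=P[m]; print(" cap",m.sum(),q.mean(0))
    k=ellc(m);
    m=near(P,(556,-222),60)&(Z>110)&(Z<118); q=P[m]; print(" plate",m.sum(),cv2.minAreaRect(q[:,:2].astype(np.float32)),np.median(q[:,2]))
    m=near(P,(556,-222),25)&(Z>118.5)&(Z<123);q=P[m]; print(" flange",m.sum(),q.mean(0) if len(q) else 0)
E
```

```text
side cover disc [550.70121606 223.17967946] 54.3634661321422
 collar top 113 [551.17017761 224.11215094  45.4831731 ] [551.39419621 224.07800918]
 rim 381 [581.23972402  37.78311157] 46.40236664571508 74.35414078836152
  rim hull [580.66129891  37.30261607] 49.51065510372243 ((580.632080078125, 36.576168060302734), 51.84735870361328)
 cap 133 [ 555.86534763 -222.57827747  172.64886562]
 plate 858 ((557.9096069335938, -221.95761108398438), (72.49205780029297, 72.25349426269531), 60.81727600097656) 115.1692222285788
 flange 73 [ 550.41752693 -223.94728612  121.00951262]
top cover disc [550.51364871 224.83795975] 53.163581389284246
 collar top 97 [550.49026226 224.75061448  44.8911615 ] [550.84886725 224.4917025 ]
 rim 304 [581.06489122  39.39664188] 46.27233807297549 73.36963023357953
  rim hull [580.8294025   39.47189301] 48.4909586562517 ((580.646484375, 39.48866271972656), 49.9115104675293)
 cap 83 [ 556.04020918 -220.92068303  171.5644543 ]
 plate 568 ((556.4159545898438, -221.73458862304688), (71.34429168701172, 72.92757415771484), 62.48727798461914) 113.67717049495536
 flange 34 [ 551.08125561 -215.18256113  120.2483841 ]
```

```bash
cat > go.py <<'E'
import sys; from plant import *; from h import *
t=np.array([float(x) for x in sys.argv[1:4]]); s=observe(); M=R.from_euler('xyz',s["tcp_rot"])
yaw=float(sys.argv[4]) if len(sys.argv)>4 else 1.253
e=R.from_euler('xyz',[np.pi,0,yaw])
print("t",s["t"],"pos",s["position"].round(1),"gap",round(s["finger_gap"],1),"F",s["wrist_force"].round(1))
print("shift m",(M.inv().apply(t-s["position"])/1000).round(4),"turn",((M.inv()*e).as_rotvec()/np.radians(8)).round(2),"j",s["joint_pos"].round(2))
E
python3 go.py 551 224.3 200
```

```text
t 0.1 pos [210.9 641.  230.6] gap 85.6 F [0.1 0.4 0.5]
shift m [-0.2895  0.4533  0.0309] turn [-0.    0.01 -0.  ] j [ 1.22  0.12  1.44  0.    1.58 -0.04]
```

```bash
python3 -m handwheel '[[1,-0.02,0.03,0,0,0,0],[1,-0.045,0.07,0,0,0,0],[1,-0.07,0.11,0,0,0,0],[1,-0.095,0.15,0,0,0,0],[1,-0.12,0.19,0,0,0,0]]' 40; python3 go.py 551 224.3 200
```

```text
t: 0.6
position: [354.7, 466.2, 231.0]
tcp_rot: [-3.141, 0.0, 1.253]
wrist_force: [1.1, 0.6, 0.5]
finger_gap: 85.4
t 0.6 pos [354.7 466.2 231. ] gap 85.4 F [1.1 0.6 0.5]
shift m [-0.1685  0.2621  0.031 ] turn [-0.  0.  0.] j [ 0.88 -0.08  1.64 -0.    1.58 -0.38]
```

```bash
python3 -m handwheel '[[1,-0.025,0.04,0,0,0,0],[1,-0.05,0.08,0,0,0,0],[1,-0.075,0.12,0,0,0,0],[1,-0.1,0.16,0.01,0,0,0],[1,-0.125,0.195,0.02,0,0,0]]'; python3 -m handwheel '[[1,-0.02,0.03,0.005,0,0,0],[1,-0.035,0.05,0.01,0,0,0],[1,-0.042,0.063,0.01,0,0,0],[1,-0.043,0.067,0.01,0,0,0],[1,-0.043,0.067,0.01,0,0,0]]'; python3 go.py 551 224.3 100
```

```text
t: 1.1
position: [501.2, 286.3, 211.1]
tcp_rot: [3.141, -0.0, 1.253]
wrist_force: [1.6, 1.3, -0.9]
finger_gap: 85.3
t: 1.6
position: [550.4, 226.8, 201.5]
tcp_rot: [-3.141, -0.0, 1.253]
wrist_force: [-0.8, 0.2, -0.1]
finger_gap: 85.6
t 1.6 pos [550.4 226.8 201.5] gap 85.6 F [-0.8  0.2 -0.1]
shift m [-0.0022  0.0014  0.1015] turn [-0. -0. -0.] j [ 0.35 -0.05  1.66  0.    1.53 -0.9 ]
```

```bash
python3 -m handwheel '[[1,-0.0022,0.0014,0.03,0,0,0],[1,-0.0022,0.0014,0.07,0,0,0],[1,-0.0022,0.0014,0.11,0,0,0],[1,-0.0022,0.0014,0.136,0,0,0],[1,-0.0022,0.0014,0.14,0,0,0]]'; python3 go.py 551 224.3 18; python3 - <<'E'
from plant import *; import cv2,numpy as np
o=[]
for n,(u,v) in (("side",(195,180)),("top",(180,200))):
    d=get_image(n); o.append(cv2.resize(d["img"][v-60:v+60,u-60:u+60,::-1],(390,390),interpolation=2))
cv2.imwrite("pics/a1.png",np.hstack(o))
E
```

```text
t: 2.1
position: [548.9, 224.5, 58.2]
tcp_rot: [-3.138, 0.003, 1.254]
wrist_force: [-0.8, 0.3, 0.8]
finger_gap: 85.6
t 2.1 pos [548.9 224.5  58.2] gap 85.6 F [-0.8  0.3  0.8]
shift m [0.0005 0.0022 0.0402] turn [-0.03  0.02  0.01] j [ 0.35  0.04  1.81  0.    1.3  -0.91]
```

View pics/a1.png

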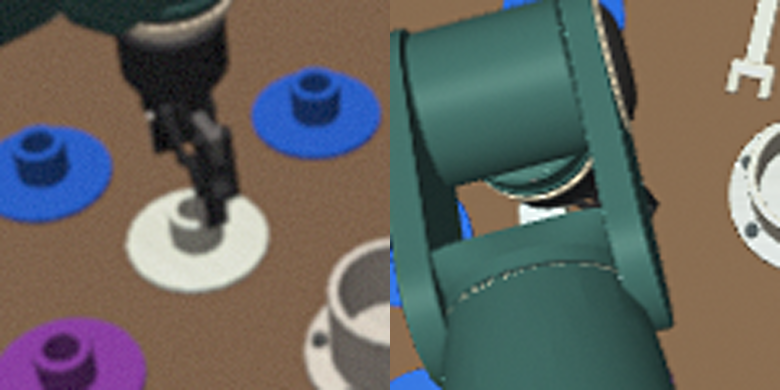

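The side crop shows the fingers straddling the collar at about (200,225). In the top crop the arm hides it. Descending.

```bash
python3 -m handwheel '[[1,0,0.001,0.01,0,0,0],[1,0,0.001,0.02,0,0,0],[1,0,0.001,0.03,0,0,0],[1,0,0.001,0.039,0,0,0],[1,0,0.001,0.04,0,0,0]]'; python3 go.py 551 224.3 18
```

```text
t: 2.7
position: [551.3, 223.3, 19.8]
tcp_rot: [-3.14, 0.001, 1.253]
wrist_force: [-0.2, 0.5, -0.9]
finger_gap: 85.5
t 2.7 pos [551.3 223.3  19.8] gap 85.5 F [-0.2  0.5 -0.9]
shift m [ 0.0009 -0.0006  0.0018] turn [-0.01  0.01 -0.  ] j [ 0.34  0.08  1.83 -0.    1.23 -0.91]
```

```bash
python3 -m handwheel '[[1,0.0005,0,0.001,0,0,0],[0.7,0.0005,0,0.001,0,0,0],[0.55,0.0005,0,0.001,0,0,0],[0.45,0.0005,0,0.001,0,0,0],[0.3,0.0005,0,0.001,0,0,0]]' 40;  python3 -m handwheel '[[0.3,0,0,0,0,0,0],[0.3,0,0,0,0,0,0],[0.3,0,0,0,0,0,0],[0.3,0,0,0,0,0,0],[0.3,0,0,0,0,0,0]]'; python3 go.py 551 224.3 18
```

```text
t: 3.2
position: [552.4, 224.2, 21.0]
tcp_rot: [3.141, -0.001, 1.253]
wrist_force: [-2.1, 0.5, 6.7]
finger_gap: 40.1
t: 3.7
position: [552.4, 224.2, 21.0]
tcp_rot: [3.141, -0.001, 1.253]
wrist_force: [-0.9, 0.1, 4.9]
finger_gap: 40.2
t 3.7 pos [552.4 224.2  21. ] gap 40.2 F [-0.9  0.1  4.9]
shift m [-0.0004 -0.0014  0.003 ] turn [ 0.01 -0.01  0.  ] j [ 0.34  0.08  1.83  0.    1.23 -0.91]
```

```bash
python3 -m handwheel '[[0.3,0,0,-0.005,0,0,0],[0.3,0,0,-0.015,0,0,0],[0.3,0,0,-0.03,0,0,0],[0.3,0,0,-0.05,0,0,0],[0.3,0,0,-0.07,0,0,0]]' 60;  python3 -m handwheel '[[0.3,0,0,-0.025,0,0,0],[0.3,0,0,-0.045,0,0,0],[0.3,0,0,-0.06,0,0,0],[0.3,0,0,-0.06,0,0,0],[0.3,0,0,-0.06,0,0,0]]'; python3 go.py 582 38.4 150; python3 - <<'E'
from plant import *; import cv2,numpy as np
from meas import *
d=get_image("side"); cv2.imwrite("pics/a2.png",cv2.resize(d["img"][80:260,120:320,::-1],(600,540),interpolation=2))
E
```

```text
t: 4.2
position: [552.0, 224.0, 92.1]
tcp_rot: [3.141, -0.0, 1.253]
wrist_force: [0.7, 0.1, -2.5]
finger_gap: 39.8
t: 4.7
position: [551.9, 224.0, 150.0]
tcp_rot: [-3.142, 0.0, 1.253]
wrist_force: [0.2, -0.1, -3.6]
finger_gap: 39.8
t 4.7 pos [551.9 224.  150. ] gap 39.8 F [ 0.2 -0.1 -3.6]
shift m [-0.1669  0.0866  0.    ] turn [-0.  0.  0.] j [ 0.34 -0.02  1.72 -0.    1.45 -0.91]
```

View pics/a2.png

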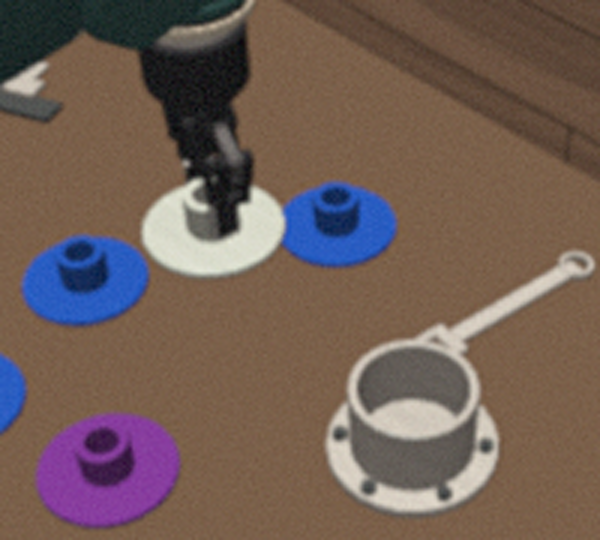

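The cover is held level, with its collar at (205,220) in the crop. Carrying it over the housing at this height clears the rim.

```bash
python3 -m handwheel '[[0.3,-0.015,0.008,0,0,0,0],[0.3,-0.04,0.02,0,0,0,0],[0.3,-0.065,0.034,0,0,0,0],[0.3,-0.09,0.046,0,0,0,0],[0.3,-0.115,0.06,0,0,0,0]]';  python3 -m handwheel '[[0.3,-0.02,0.01,0,0,0,0],[0.3,-0.04,0.02,0,0,0,0],[0.3,-0.05,0.0255,0,0,0,0],[0.3,-0.052,0.0266,0,0,0,0],[0.3,-0.052,0.0266,0,0,0,0]]'; python3 go.py 582 38.4 150; python3 - <<'E'
from plant import *; import cv2,numpy as np
from meas import *
for n in ("side","top"):
    d=get_image(n); cv2.imwrite(f"pics/a3{n}.png",cv2.resize(d["img"][80:280,150:350,::-1],(400,400),interpolation=2))
    P=cloud(d); m=near(P,(582,38),62)&(abs(P[...,2]-143)<5); q=P[m]; print(n,m.sum(),np.median(q[:,2]))
    A=np.c_[q[:,:2],np.ones(len(q))]; print("slope",np.linalg.lstsq(A,q[:,2],rcond=None)[0][:2])
    m=near(P,(582,38),70)&(P[...,2]>128)&(P[...,2]<150)
    k=ellc(m); q=onplane(d,k[:,0],k[:,1],143.)
    from scipy.optimize import least_squares
    r=least_squares(lambda x:np.hypot(q[:,0]-x[0],q[:,1]-x[1])-55,[582,38],loss="soft_l1",f_scale=1.); print(r.x)
E
convert 2>/dev/null; python3 -c "
import cv2,numpy as np;cv2.imwrite('pics/a3.png',np.hstack([cv2.imread('pics/a3side.png'),cv2.imread('pics/a3top.png')]))"
```

```text
t: 5.25
position: [572.7, 94.2, 149.2]
tcp_rot: [-3.14, 0.001, 1.253]
wrist_force: [0.5, 0.0, -2.8]
finger_gap: 39.8
t: 5.75
position: [582.0, 38.3, 149.9]
tcp_rot: [-3.141, 0.0, 1.252]
wrist_force: [-0.1, 0.7, -2.3]
finger_gap: 40.2
t 5.75 pos [582.   38.3 149.9] gap 40.2 F [-0.1  0.7 -2.3]
shift m [ 0.0001 -0.     -0.0001] turn [-0.  0. -0.] j [ 0.02 -0.05  1.74  0.    1.45 -1.23]
side 994 142.7768080606371
slope [0.0009798 0.0039309]
[578.96961021  36.37145375]
top 387 141.8481746960274
slope [-0.01338106 -0.00025658]
[607.15365511  35.5142763 ]
```

View pics/a3.png

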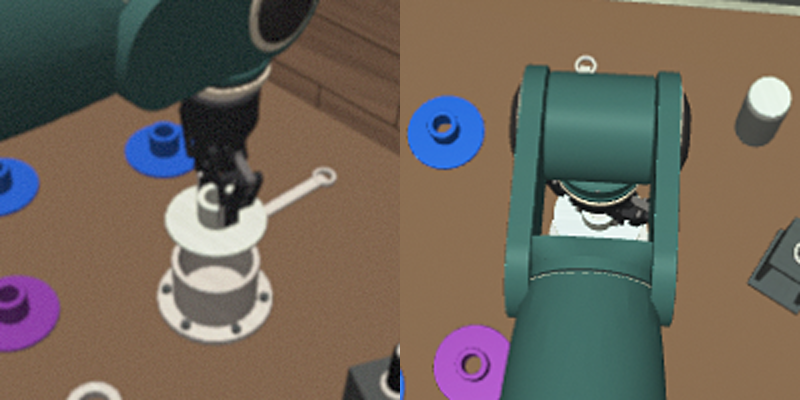

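```bash
python3 - <<'E'
from plant import *; import cv2,numpy as np
from meas import *
from scipy.optimize import least_squares
d=get_image("side"); np.savez("pics/a4.npz",**{k:np.array(v) for k,v in d.items()})
def fit(d,c,z,r,lo,zp):
    P=cloud(d); m=near(P,c,r+12)&(P[...,2]>z-lo)&(P[...,2]<z+6)
    k=ellc(m); q=onplane(d,k[:,0],k[:,1],zp)
    s=least_squares(lambda x:np.hypot(q[:,0]-x[0],q[:,1]-x[1])-x[2],[*c,r],loss="soft_l1",f_scale=.7); return s.x.round(2),len(q),np.abs(s.fun).round(1).mean().round(2)
for lo in (2,3,4,6):
    print(lo,"held",fit(d,(582,38),142.8,55,lo,143.), "bench",fit(load("pics/side0.npz"),(551,224),13.8,55,lo,14.),"rim",fit(load("pics/side0.npz"),(581,38),74.6,50,lo,75.),fit(load("pics/top0.npz"),(581,38),74,50,lo,75.))
P=cloud(d); m=near(P,(582,38),25)&(P[...,2]>171)&(P[...,2]<178);print(m.sum(),P[m].min(0),P[m].max(0))
E
```

```text
2 held (array([578.93,  37.33,  52.2 ]), 148, np.float64(9.5)) bench (array([551.3 , 224.29,  52.45]), 152, np.float64(8.91)) rim (array([581.37,  38.13,  48.71]), 112, np.float64(0.83)) (array([581.28,  39.4 ,  46.29]), 151, np.float64(1.9))
3 held (array([578.53,  37.02,  52.49]), 148, np.float64(9.52)) bench (array([550.99, 223.69,  52.98]), 149, np.float64(9.03)) rim (array([581.07,  37.74,  49.09]), 111, np.float64(0.81)) (array([581.21,  39.48,  48.23]), 111, np.float64(0.91))
4 held (array([578.22,  36.76,  52.67]), 148, np.float64(9.57)) bench (array([550.5 , 223.08,  53.32]), 147, np.float64(9.12)) rim (array([580.75,  37.38,  49.4 ]), 110, np.float64(0.72)) (array([580.82,  39.48,  48.54]), 110, np.float64(0.75))
6 held (array([577.71,  36.39,  52.61]), 148, np.float64(9.63)) bench (array([550.35, 222.73,  53.48]), 146, np.float64(9.17)) rim (array([580.44,  36.96,  49.71]), 113, np.float64(0.88)) (array([580.72,  39.51,  48.67]), 108, np.float64(0.67))
101 [560.13123316  20.19019022 171.04334755] [600.18067483  62.65954884 177.10892363]
```

```bash
python3 -m handwheel '[[0.3,0,0,0.01,0,0,0],[0.3,0,0,0.025,0,0,0],[0.3,0,0,0.04,0,0,0],[0.3,0,0,0.05,0,0,0],[0.3,0,0,0.05,0,0,0]]'; python3 -m handwheel '[[0.3,0,0,0,0,0,0],[0.3,0,0,0,0,0,0]]'; python3 go.py 582 38.4 100;python3 - <<'E'
from plant import *; import cv2,numpy as np
from meas import *
d=get_image("side"); np.savez("pics/a5.npz",**{k:np.array(v) for k,v in d.items()})
cv2.imwrite("pics/a5.png",cv2.resize(d["img"][130:260,190:330,::-1],(700,650)[:2],interpolation=2)[:600])
# outline ellipse of bright disc: collect boundary pts by convex hull of top surface
from scipy.optimize import least_squares
def hullfit(d,c,z,r,lo=3):
    P=cloud(d); m=near(P,c,r+12)&(P[...,2]>z-lo)&(P[...,2]<z+3)
    k=cv2.convexHull(ellc(m).astype(np.float32))[:,0].astype(float)
    q=onplane(d,k[:,0],k[:,1],z+0.)
    s=least_squares(lambda x:np.hypot(q[:,0]-x[0],q[:,1]-x[1])-x[2],[*c,r],loss="soft_l1",f_scale=.7)
    return s.x.round(2),len(q),np.abs(s.fun).mean().round(2),np.median(P[m][:,2]).round(2)
a=load("pics/side0.npz")
print("held",hullfit(d,(582,38),93.,55)); print("bench",hullfit(a,(551,224),14.,55)); print("rim",hullfit(a,(581,38),75.,50)); print("held150",hullfit(load("pics/a4.npz"),(582,38),143.,55))
E
```

```text
t: 6.4
position: [581.2, 38.3, 97.9]
tcp_rot: [-3.139, 0.001, 1.253]
wrist_force: [-0.2, 0.3, -2.6]
finger_gap: 39.7
t: 6.6
position: [582.5, 38.3, 101.0]
tcp_rot: [3.141, -0.0, 1.253]
wrist_force: [0.4, -0.2, -2.0]
finger_gap: 39.8
t 6.6 pos [582.5  38.3 101. ] gap 39.8 F [ 0.4 -0.2 -2. ]
shift m [-0.     -0.0005  0.001 ] turn [ 0.01 -0.   -0.  ] j [ 0.02 -0.02  1.79 -0.    1.36 -1.23]
held (array([580.21,  37.03,  54.82]), 24, np.float64(0.43), np.float64(93.79))
bench (array([550.98, 223.62,  54.91]), 28, np.float64(0.55), np.float64(14.15))
rim (array([581.18,  37.36,  50.06]), 25, np.float64(0.54), np.float64(74.59))
held150 (array([579.46,  37.57,  54.63]), 25, np.float64(0.44), np.float64(143.11))
```

View pics/a5.png

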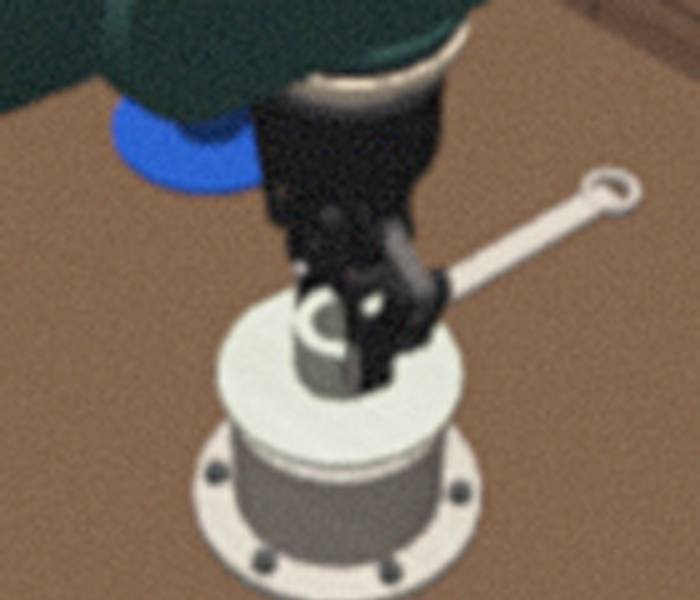

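Fits of the disc and rim outlines put the held cover about 1 mm short of the rim centre in x. I'll correct that and lower gently; seating is expected near TCP z = 88.

```bash
python3 -m handwheel '[[0.3,0.0004,0.0005,0.003,0,0,0],[0.3,0.0004,0.0005,0.006,0,0,0],[0.3,0.0004,0.0005,0.008,0,0,0],[0.3,0.0004,0.0005,0.010,0,0,0],[0.3,0.0004,0.0005,0.010,0,0,0]]'; python3 -m handwheel '[[0.3,0,0,0,0,0,0],[0.3,0,0,0,0,0,0]]'; python3 go.py 583.1 38.6 88
```

```text
t: 7.15
position: [582.6, 38.5, 89.9]
tcp_rot: [-3.141, 0.0, 1.253]
wrist_force: [-0.0, 0.8, -3.4]
finger_gap: 39.6
t: 7.35
position: [582.8, 38.5, 90.4]
tcp_rot: [3.141, -0.0, 1.253]
wrist_force: [-0.1, -0.7, -3.2]
finger_gap: 40.0
t 7.35 pos [582.8  38.5  90.4] gap 40.0 F [-0.1 -0.7 -3.2]
shift m [0.0002 0.0003 0.0024] turn [ 0. -0.  0.] j [ 0.02 -0.01  1.8  -0.    1.35 -1.23]
```

```bash
python3 -m handwheel '[[0.3,0,0,0.0008,0,0,0],[0.3,0,0,0.0016,0,0,0],[0.3,0,0,0.0024,0,0,0],[0.3,0,0,0.0024,0,0,0]]';python3 -m handwheel '[[0.3,0,0,0.0005,0,0,0],[0.3,0,0,0.001,0,0,0],[0.3,0,0,0.001,0,0,0]]'; python3 -c "
from plant import *
print(observe()['wrist_force'])"
```

```text
t: 7.75
position: [582.7, 38.5, 88.2]
tcp_rot: [3.141, -0.0, 1.253]
wrist_force: [-2.6, 0.1, 1.9]
finger_gap: 40.0
t: 8.05
position: [582.8, 38.5, 88.1]
tcp_rot: [3.141, -0.0, 1.253]
wrist_force: [-9.6, -1.4, 12.2]
finger_gap: 39.9
[-9.63261085 -1.43441663 12.19352779]
```

Contact is at z ≈ 88 as expected. I'll ease off the push and release.

```bash
python3 -m handwheel '[[0.3,0,0,-0.0009,0,0,0],[0.3,0,0,-0.0009,0,0,0],[0.3,0,0,-0.0009,0,0,0]]'; python3 -m handwheel '[[0.5,0,0,0,0,0,0],[0.6,0,0,0,0,0,0],[0.8,0,0,0,0,0,0],[1,0,0,0,0,0,0],[1,0,0,0,0,0,0]]'; python3 -m handwheel '[[1,0,0,0,0,0,0],[1,0,0,0,0,0,0],[1,0,0,0,0,0,0],[1,0,0,0,0,0,0]]'; python3 go.py 582.8 38.5 150
```

```text
t: 8.35
position: [582.9, 38.5, 88.2]
tcp_rot: [3.141, -0.0, 1.253]
wrist_force: [-3.8, -0.2, 6.1]
finger_gap: 39.6
t: 8.85
position: [582.8, 38.6, 87.8]
tcp_rot: [-3.142, -0.0, 1.253]
wrist_force: [0.8, 0.4, -0.1]
finger_gap: 85.3
t: 9.25
position: [582.7, 38.5, 87.8]
tcp_rot: [-3.142, 0.0, 1.253]
wrist_force: [0.2, 0.8, 0.2]
finger_gap: 85.5
t 9.25 pos [582.7  38.5  87.8] gap 85.5 F [0.2 0.8 0.2]
shift m [-0.      0.0001 -0.0622] turn [-0.  0.  0.] j [ 0.02 -0.    1.8  -0.    1.34 -1.23]
```

```bash
python3 -m handwheel '[[1,0,0,-0.01,0,0,0],[1,0,0,-0.03,0,0,0],[1,0,0,-0.06,0,0,0],[1,0,0,-0.1,0,0,0],[1,0,0,-0.13,0,0,0]]'; python3 -m handwheel '[[1,0,0,-0.01,0,0,0],[1,0,0,-0.02,0,0,0],[1,0,0,-0.02,0,0,0]]'; python3 go.py 556.5 -221.8 238
```

```text
t: 9.75
position: [582.8, 38.6, 221.1]
tcp_rot: [3.14, -0.001, 1.253]
wrist_force: [0.4, 0.1, 0.7]
finger_gap: 85.3
t: 10.05
position: [582.8, 38.5, 238.5]
tcp_rot: [3.141, -0.0, 1.253]
wrist_force: [0.6, -0.4, -0.4]
finger_gap: 85.6
t 10.05 pos [582.8  38.5 238.5] gap 85.6 F [ 0.6 -0.4 -0.4]
shift m [-0.2555  0.0563  0.0005] turn [ 0. -0. -0.] j [ 0.02 -0.08  1.63 -0.    1.59 -1.23]
```

```bash
python3 -m handwheel '[[1,-0.02,0.005,0,0,0,0],[1,-0.06,0.014,0,0,0,0],[1,-0.1,0.022,0,0,0,0],[1,-0.14,0.031,0,0,0,0],[1,-0.18,0.04,0,0,0,0]]'; python3 -m handwheel '[[1,-0.035,0.007,0,0,0,0],[1,-0.06,0.013,0,0,0,0],[1,-0.073,0.016,0,0,0,0],[1,-0.0755,0.0163,0,0,0,0],[1,-0.0755,0.0163,0,0,0,0]]'; python3 go.py 556.5 -221.8 225
python3 - <<'E'
from plant import *; from meas import *
from scipy.optimize import least_squares
def hullfit(d,c,z,r,lo=3,zmax=3):
    P=cloud(d); m=near(P,c,r+12)&(P[...,2]>z-lo)&(P[...,2]<z+zmax)
    k=cv2.convexHull(ellc(m).astype(np.float32))[:,0].astype(float)
    q=onplane(d,k[:,0],k[:,1],z+0.)
    s=least_squares(lambda x:np.hypot(q[:,0]-x[0],q[:,1]-x[1])-x[2],[*c,r],loss="soft_l1",f_scale=.7)
    T=P[m&near(P,c,r-4)]; T=T[~near(T,c,24)]; A=np.c_[T[:,:2]-c,np.ones(len(T))]
    return s.x.round(2),len(q),np.abs(s.fun).mean().round(2),np.linalg.lstsq(A,T[:,2],rcond=None)[0].round(4)
o=[]
for n in ("side","top"):
    d=get_image(n); np.savez(f"pics/b_{n}.npz",**{k:np.array(v) for k,v in d.items()})
    print(n,"disc",hullfit(d,(581,38),81.,55),"collar",hullfit(d,(581,38),113.,21,3,4)); b=load(f"pics/{n}0.npz")
    print("  rim0",hullfit(b,(581,38),75.,50)[0], "bench cover0",hullfit(b,(551,224),14.,55)[0])
    o.append(cv2.resize(d["img"][100:320,170:390,::-1],(400,400),interpolation=2))
cv2.imwrite("pics/b.png",np.hstack(o))
E
```

```text
t: 10.55
position: [563.7, -146.3, 236.2]
tcp_rot: [-3.14, 0.0, 1.253]
wrist_force: [0.8, 0.3, -0.4]
finger_gap: 85.6
t: 11.05
position: [556.3, -221.2, 237.2]
tcp_rot: [-3.141, -0.0, 1.253]
wrist_force: [-0.2, -0.4, -0.8]
finger_gap: 85.5
t 11.05 pos [ 556.3 -221.2  237.2] gap 85.5 F [-0.2 -0.4 -0.8]
shift m [-0.0005  0.0003  0.0122] turn [-0.01 -0.   -0.  ] j [-0.42 -0.05  1.6   0.    1.59 -1.67]
side disc (array([580.64,  37.41,  55.09]), 22, np.float64(0.34), array([1.00000e-04, 1.80000e-03, 8.11464e+01])) collar (array([580.2 ,  37.21,  20.81]), 16, np.float64(0.54), array([0., 0., 0.]))
  rim0 [581.18  37.36  50.06] bench cover0 [550.98 223.62  54.91]
top disc (array([580.41,  38.93,  54.24]), 28, np.float64(0.26), array([ 3.70000e-03, -2.20000e-03,  8.03682e+01])) collar (array([580.81,  38.69,  20.02]), 15, np.float64(0.27), array([0., 0., 0.]))
  rim0 [581.68  39.64  48.85] bench cover0 [550.74 224.9   53.67]
```

View pics/b.png

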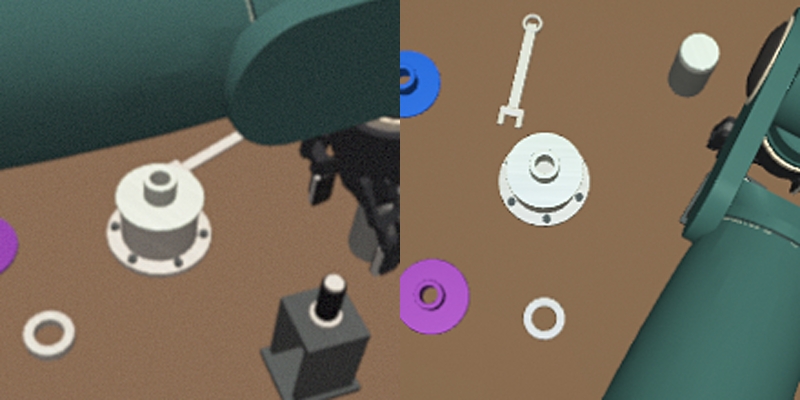

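The picture shows the cover seated: disc top at 81 mm, tilt about 0.003, within 1.5 mm of the rim centre, side-crop pixel (160,195). Now I'll refine the probe's position.

```bash
python3 - <<'E'
from meas import *
from scipy.optimize import least_squares
for n in ("side","top"):
    d=load(f"pics/{n}0.npz"); P=cloud(d); m=near(P,(556,-222),22)&(P[...,2]>166)&(P[...,2]<180)
    k=cv2.convexHull(ellc(m).astype(np.float32))[:,0].astype(float); q=onplane(d,k[:,0],k[:,1],174.)
    s=least_squares(lambda x:np.hypot(q[:,0]-x[0],q[:,1]-x[1])-x[2],[556,-222,13],loss="soft_l1",f_scale=.7); print(n,s.x,m.sum())
    g=cv2.cvtColor(d["img"],cv2.COLOR_RGB2GRAY); m2=(g>150)&near(P,(556,-222),22)&(P[...,2]>166); v,u=np.nonzero(m2); print(onplane(d,u.mean()[None] if 0 else np.array([u.mean()]),np.array([v.mean()]),174.),len(u))
E
```

```text
side [ 553.75671279 -223.3303347    13.3922502 ] 146
[[ 557.2643157  -221.50419536  174.        ]] 71
top [ 555.45349234 -219.60919343   12.67560893] 93
[[ 556.93913658 -221.37545528  174.        ]] 48
```

```bash
python3 go.py 557 -221.5 132; python3 -m handwheel '[[1,-0.0002,0.0008,0.01,0,0,0],[1,-0.0002,0.0008,0.02,0,0,0],[1,-0.0002,0.0008,0.03,0,0,0],[1,-0.0002,0.0008,0.035,0,0,0],[1,-0.0002,0.0008,0.035,0,0,0]]'; python3 go.py 557 -221.5 132
python3 - <<'E'
from plant import *; import cv2,numpy as np
o=[]
for n,(u,v) in (("side",(355,255)),("top",(355,205))):
    d=get_image(n); o.append(cv2.resize(d["img"][v-60:v+60,u-60:u+60,::-1],(390,390),interpolation=2))
cv2.imwrite("pics/c1.png",np.hstack(o))
E
```

```text
t 11.15 pos [ 556.6 -220.7  237.6] gap 85.4 F [-0.3  0.5  0.4]
shift m [-0.0007  0.0007  0.1056] turn [-0.   -0.    0.01] j [-0.42 -0.05  1.6   0.    1.59 -1.67]
t: 11.65
position: [556.8, -222.0, 201.6]
tcp_rot: [-3.14, -0.0, 1.253]
wrist_force: [-0.3, 0.2, 0.1]
finger_gap: 85.7
t 11.65 pos [ 556.8 -222.   201.6] gap 85.7 F [-0.3  0.2  0.1]
shift m [0.0005 0.0002 0.0696] turn [-0.01 -0.    0.  ] j [-0.42 -0.04  1.65 -0.    1.53 -1.67]
```

View pics/c1.png

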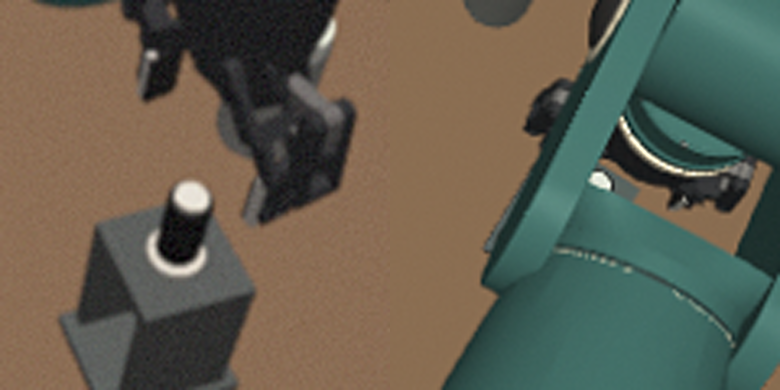

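The side crop shows the open fingers either side of the cap at (190,190). Descending to the handle.

```bash
python3 -m handwheel '[[1,0.0003,0.0002,0.01,0,0,0],[1,0.0003,0.0002,0.025,0,0,0],[1,0.0003,0.0002,0.04,0,0,0],[1,0.0003,0.0002,0.055,0,0,0],[1,0.0003,0.0002,0.066,0,0,0]]'; python3 -m handwheel '[[1,0,0,0.003,0,0,0],[1,0,0,0.003,0,0,0]]'; python3 go.py 557 -221.5 132
```

```text
t: 12.25
position: [556.9, -221.8, 134.6]
tcp_rot: [-3.14, -0.0, 1.253]
wrist_force: [-0.0, 0.1, 0.4]
finger_gap: 85.5
t: 12.45
position: [557.2, -221.9, 133.3]
tcp_rot: [-3.141, -0.0, 1.253]
wrist_force: [0.0, -0.0, 0.5]
finger_gap: 85.3
t 12.45 pos [ 557.2 -221.9  133.3] gap 85.3 F [ 0.  -0.   0.5]
shift m [ 0.0003 -0.0004  0.0013] turn [-0. -0. -0.] j [-0.42 -0.    1.73 -0.    1.42 -1.67]
```

```bash
python3 -m handwheel '[[0.7,0.0002,-0.0003,0,0,0,0],[0.5,0.0002,-0.0003,0,0,0,0],[0.4,0.0002,-0.0003,0,0,0,0],[0.3,0.0002,-0.0003,0,0,0,0],[0.2,0.0002,-0.0003,0,0,0,0]]' 40;  python3 -m handwheel '[[0.1,0,0,0,0,0,0],[0.1,0,0,0,0,0,0],[0.1,0,0,0,0,0,0],[0.1,0,0,0,0,0,0],[0.1,0,0,0,0,0,0]]' 60; python3 go.py 557 -221.5 132
python3 - <<'E'
from plant import *; import cv2,numpy as np
print(observe()["torque"],observe()["tcp_rot"])
d=get_image("side"); v,u=255,355; cv2.imwrite("pics/c2.png",cv2.resize(d["img"][v-60:v+60,u-60:u+60,::-1],(500,500),interpolation=2))
E
```

```text
t: 12.95
position: [557.3, -221.7, 134.2]
tcp_rot: [3.141, -0.0, 1.253]
wrist_force: [-0.3, 1.4, 3.3]
finger_gap: 24.7
t: 13.45
position: [557.3, -221.6, 134.3]
tcp_rot: [3.141, -0.0, 1.253]
wrist_force: [-0.9, 2.8, 4.8]
finger_gap: 24.5
t 13.45 pos [ 557.3 -221.6  134.3] gap 24.5 F [-0.9  2.8  4.8]
shift m [ 0.     -0.0003  0.0023] turn [ 0. -0.  0.] j [-0.42 -0.    1.73  0.    1.42 -1.67]
[ 0.33354161  0.08503447 -0.01952202] [ 3.14103595e+00 -1.40643552e-04  1.25305823e+00]
```

View pics/c2.png

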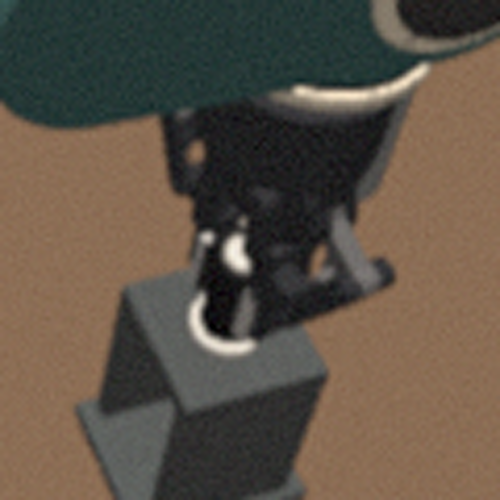

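The crop shows both pads closed on the black handle at (230,290). Lifting straight up.

```bash
python3 -m handwheel '[[0.1,0,0,-0.004,0,0,0],[0.1,0,0,-0.012,0,0,0],[0.1,0,0,-0.022,0,0,0],[0.1,0,0,-0.035,0,0,0],[0.1,0,0,-0.05,0,0,0]]'; python3 -m handwheel '[[0.1,0,0,-0.015,0,0,0],[0.1,0,0,-0.03,0,0,0],[0.1,0,0,-0.045,0,0,0],[0.1,0,0,-0.06,0,0,0],[0.1,0,0,-0.075,0,0,0]]';  python3 -m handwheel '[[0.1,0,0,-0.007,0,0,0],[0.1,0,0,-0.01,0,0,0],[0.1,0,0,-0.01,0,0,0]]'; python3 go.py 580.8 38.2 265
python3 - <<'E'
from plant import *; import cv2,numpy as np
d=get_image("side"); np.savez("pics/c3.npz",**{k:np.array(v) for k,v in d.items()}); v,u=220,355; cv2.imwrite("pics/c3.png",cv2.resize(d["img"][v-90:v+90,u-90:u+90,::-1],(590,590),interpolation=2))
E
```

```text
t: 14.0
position: [557.1, -221.7, 185.1]
tcp_rot: [3.141, 0.0, 1.253]
wrist_force: [0.2, -0.6, -2.2]
finger_gap: 24.7
t: 14.5
position: [557.1, -221.7, 260.1]
tcp_rot: [3.141, 0.0, 1.253]
wrist_force: [0.4, -0.5, -2.2]
finger_gap: 24.5
t: 14.8
position: [557.2, -221.7, 268.8]
tcp_rot: [-3.142, -0.0, 1.253]
wrist_force: [0.5, -1.0, -1.3]
finger_gap: 24.7
t 14.8 pos [ 557.2 -221.7  268.8] gap 24.7 F [ 0.5 -1.  -1.3]
shift m [ 0.2543 -0.0588  0.0038] turn [-0. -0. -0.] j [-0.42 -0.06  1.56  0.    1.64 -1.67]
```

View pics/c3.png

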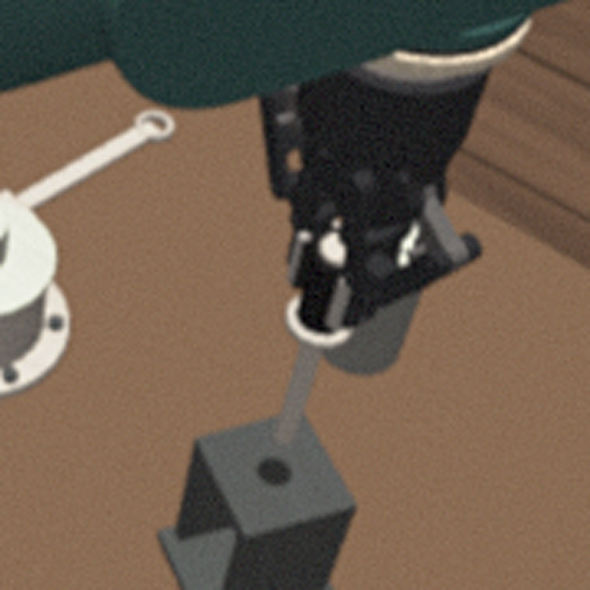

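The rod is out of the stand, with its tip at about (285,440) in the crop and the hole at (272,472). Carrying it over the cover at this height leaves the tip at z ≈ 150, above the collar at 113.

```bash
python3 -m handwheel '[[0.1,0.015,-0.0035,0,0,0,0],[0.1,0.04,-0.009,0,0,0,0],[0.1,0.07,-0.016,0,0,0,0],[0.1,0.1,-0.023,0,0,0,0],[0.1,0.13,-0.03,0,0,0,0]]'; python3 -m handwheel '[[0.1,0.03,-0.007,0,0,0,0],[0.1,0.06,-0.014,0,0,0,0],[0.1,0.09,-0.021,0,0,0,0],[0.1,0.11,-0.0255,0,0,0,0],[0.1,0.12,-0.028,0,0,0,0]]'; python3 -m handwheel '[[0.1,0.004,-0.0008,0,0,0,0],[0.1,0.004,-0.0008,0,0,0,0],[0.1,0.004,-0.0008,0,0,0,0],[0.1,0.004,-0.0008,0,0,0,0]]'; python3 go.py 580.8 38.2 265
cat > rod.py <<'E'
import sys
from plant import *; from meas import *
name=sys.argv[1]; zo=observe()["position"][2]-19.3
o=[]
for n,(u,v) in (("side",(255,195)),("top",(248,185))):
    d=get_image(n); np.savez(f"pics/{name}_{n}.npz",**{k:np.array(v) for k,v in d.items()})
    o.append(cv2.resize(d["img"][v-60:v+60,u-60:u+60,::-1],(390,390),interpolation=2))
    P=cloud(d); eye=d["eye"]
    for lo,hi in ((zo-98,zo-75),(zo-75,zo-50),(zo-50,zo-25),(zo-25,zo-3)):
        lo=max(lo,116)
        m=near(P,(580,38),16)&(P[...,2]>lo)&(P[...,2]<hi)
        if m.sum()<4: continue
        q=np.median(P[m],0); w=q[:2]-eye[:2]; w/=np.linalg.norm(w)
        print(n,m.sum(),"z",q[2].round(1),"axis~",(q[:2]+w*6*0.95).round(1))
cv2.imwrite(f"pics/{name}.png",np.hstack(o))
E
python3 rod.py d1
```

```text
t: 15.35
position: [569.0, -86.9, 268.2]
tcp_rot: [-3.141, -0.0, 1.253]
wrist_force: [0.4, -0.3, -2.0]
finger_gap: 24.8
t: 15.85
position: [579.8, 36.2, 268.2]
tcp_rot: [-3.141, -0.0, 1.255]
wrist_force: [-0.7, -0.2, -0.8]
finger_gap: 24.6
t: 16.25
position: [580.6, 37.2, 268.8]
tcp_rot: [3.142, 0.0, 1.252]
wrist_force: [-0.4, 0.7, -0.9]
finger_gap: 24.9
t 16.25 pos [580.6  37.2 268.8] gap 24.9 F [-0.4  0.7 -0.9]
shift m [ 0.001  -0.0002  0.0038] turn [ 0.    0.   -0.01] j [ 0.02 -0.09  1.59 -0.    1.64 -1.23]
side 45 z 163.5 axis~ [581.7  36.9]
side 52 z 186.5 axis~ [582.   37.8]
side 45 z 214.0 axis~ [581.9  37. ]
side 34 z 232.4 axis~ [581.6  36.7]
top 12 z 165.0 axis~ [582.3  38.8]
top 14 z 184.3 axis~ [582.2  36.6]
top 5 z 202.8 axis~ [581.4  38.9]
```

View pics/d1.png

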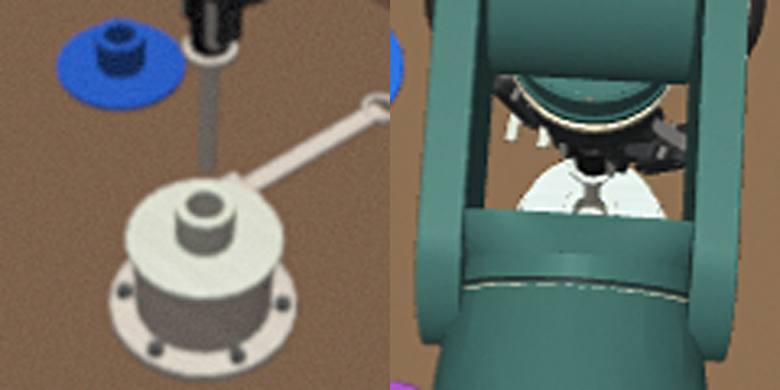

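Both views show the rod upright and over the collar, offset under 1.5 mm. I'll shift slightly, lower the tip to just above the collar and measure again.

```bash
python3 go.py 580 38 244;  python3 -m handwheel '[[0.1,0.0005,-0.001,0.006,0,0,0],[0.1,0.0005,-0.001,0.014,0,0,0],[0.1,0.0005,-0.001,0.021,0,0,0],[0.1,0.0005,-0.001,0.025,0,0,0],[0.1,0.0005,-0.001,0.025,0,0,0]]'; python3 -m handwheel '[[0.1,0,0,0,0,0,0],[0.1,0,0,0,0,0,0]]'; python3 go.py 580 38 244;  python3 rod.py d2; python3 - <<'E'
from meas import *
d=load("pics/d2_side.npz"); cv2.imwrite("pics/d2b.png",cv2.resize(d["img"][140:220,215:295,::-1],(600,600),interpolation=2))
# predicted pixel of tip bottom/collar centre if aligned at side-calibrated cover centre (580.4,37.3)
for p in ((580.4,37.3,113),(580.4,37.3,125),(580.4,37.3,160),(580.4,37.3,210)): print(p,proj(d,np.array(p)).round(2))
P=cloud(d)
for z in (130,140,160,180,200,215):
    u,v=proj(d,np.array((580.4,37.3,z))); v=int(round(v)); row=np.nonzero(near(P[v],(580,38),30)&(abs(P[v][:,2]-z)<12))[0]
    print(z,"row",v,"pred u",u.round(2),"rod u",(row.min(),row.max(),row.mean()) if len(row) else None)
E
```

```text
t 16.35 pos [580.7  37.3 268.8] gap 24.5 F [ 0.4 -0.9 -1.9]
shift m [ 0.0004 -0.0008  0.0248] turn [ 0.    0.   -0.01] j [ 0.02 -0.09  1.59 -0.    1.64 -1.23]
t: 16.85
position: [579.6, 38.8, 242.9]
tcp_rot: [-3.14, 0.0, 1.253]
wrist_force: [0.8, 0.3, -1.6]
finger_gap: 24.6
t: 17.05
position: [580.0, 38.8, 244.2]
tcp_rot: [3.141, -0.0, 1.253]
wrist_force: [0.3, -0.1, -1.3]
finger_gap: 24.7
t 17.05 pos [580.   38.8 244.2] gap 24.7 F [ 0.3 -0.1 -1.3]
shift m [-0.0007  0.0003  0.0002] turn [ 0. -0.  0.] j [ 0.02 -0.09  1.63  0.    1.6  -1.23]
side 43 z 138.2 axis~ [581.7  39.5]
side 40 z 160.3 axis~ [581.2  38.4]
side 48 z 188.0 axis~ [581.1  38.3]
side 29 z 207.9 axis~ [580.7  38.1]
top 9 z 140.1 axis~ [581.5  38.7]
top 15 z 162.5 axis~ [580.9  38.8]
(580.4, 37.3, 113) [257.75 197.7 ]
(580.4, 37.3, 125) [257.83 193.96]
(580.4, 37.3, 160) [258.08 182.63]
(580.4, 37.3, 210) [258.46 165.33]
130 row 192 pred u 257.87 rod u (np.int64(255), np.int64(260), np.float64(257.5))
140 row 189 pred u 257.94 rod u (np.int64(255), np.int64(260), np.float64(257.5))
160 row 183 pred u 258.08 rod u (np.int64(256), np.int64(260), np.float64(258.0))
180 row 176 pred u 258.23 rod u (np.int64(256), np.int64(260), np.float64(258.0))
200 row 169 pred u 258.38 rod u (np.int64(256), np.int64(260), np.float64(258.0))
215 row 164 pred u 258.5 rod u (np.int64(254), np.int64(263), np.float64(258.0))
```

View pics/d2b.png

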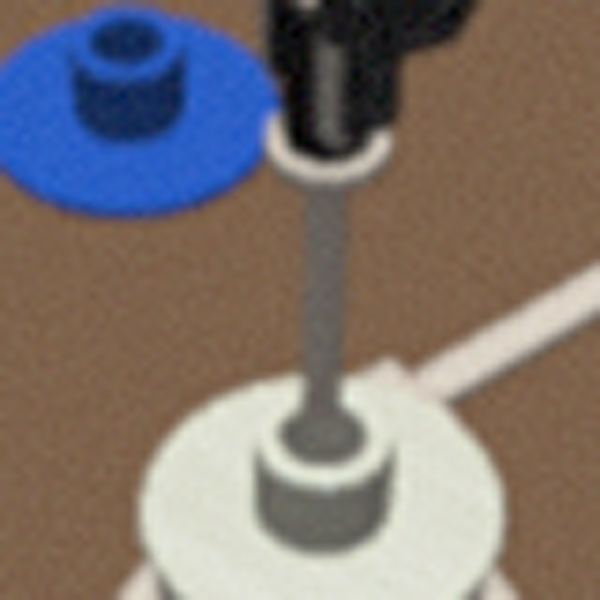

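The rod is aligned with the collar mouth in the side view, to within about 0.3 px sideways. Both depth views and dead reckoning agree to about 1 mm. Lowering slowly to TCP z ≈ 172 (tip at 53).

```bash
python3 -m handwheel '[[0.1,-0.0006,0,0.002,0,0,0],[0.1,-0.0006,0,0.006,0,0,0],[0.1,-0.0006,0,0.01,0,0,0],[0.1,-0.0006,0,0.013,0,0,0],[0.1,-0.0006,0,0.015,0,0,0]]'; python3 -m handwheel '[[0.1,0,0,0,0,0,0],[0.1,0,0,0,0,0,0]]'; python3 go.py 579.7 38.2 172.3; python3 rod.py d3
```

```text
t: 17.65
position: [579.6, 38.2, 228.3]
tcp_rot: [-3.141, 0.0, 1.253]
wrist_force: [-0.2, -0.4, -0.9]
finger_gap: 24.6
t: 17.85
position: [579.7, 38.2, 228.9]
tcp_rot: [3.142, -0.0, 1.253]
wrist_force: [-1.0, -0.4, -1.3]
finger_gap: 24.7
t 17.85 pos [579.7  38.2 228.9] gap 24.7 F [-1.  -0.4 -1.3]
shift m [ 0.     -0.      0.0566] turn [ 0. -0. -0.] j [ 0.02 -0.09  1.65 -0.    1.58 -1.23]
side 34 z 124.4 axis~ [581.5  38.5]
side 43 z 146.4 axis~ [581.1  38.2]
side 41 z 171.5 axis~ [581.4  38.5]
side 29 z 191.6 axis~ [580.8  37.5]
top 8 z 124.4 axis~ [581.2  39.9]
top 13 z 146.1 axis~ [581.4  38.7]
```

View pics/d3.png

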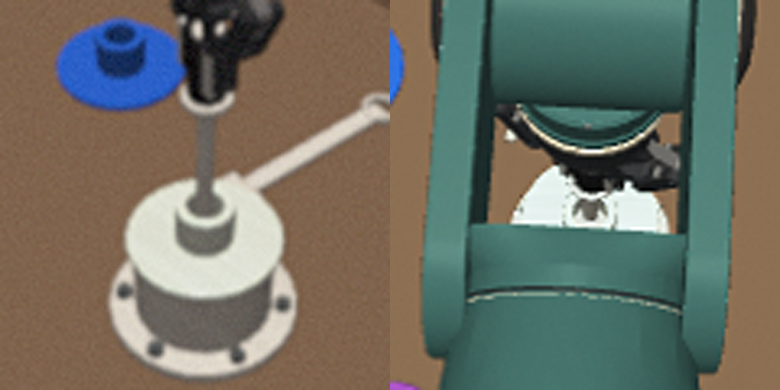

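The tip is just entering the collar mouth at (205,200) in the crop, centred within about 1 mm. Continuing.

```bash
python3 -m handwheel '[[0.1,-0.0004,-0.0004,0.002,0,0,0],[0.1,-0.0004,-0.0004,0.006,0,0,0],[0.1,-0.0004,-0.0004,0.01,0,0,0],[0.1,-0.0004,-0.0004,0.014,0,0,0],[0.1,-0.0004,-0.0004,0.018,0,0,0]]'; python3 -m handwheel '[[0.1,0,0,0.004,0,0,0],[0.1,0,0,0.008,0,0,0],[0.1,0,0,0.012,0,0,0],[0.1,0,0,0.016,0,0,0],[0.1,0,0,0.019,0,0,0]]'; python3 go.py 579.2 37.9 172.3
```

```text
t: 18.45
position: [579.1, 37.9, 210.3]
tcp_rot: [-3.141, 0.0, 1.253]
wrist_force: [0.1, -0.1, -2.9]
finger_gap: 24.5
t: 18.95
position: [579.1, 37.9, 191.4]
tcp_rot: [-3.141, 0.0, 1.253]
wrist_force: [-0.4, -0.2, -1.0]
finger_gap: 24.9
t 18.95 pos [579.1  37.9 191.4] gap 24.9 F [-0.4 -0.2 -1. ]
shift m [-0.      0.0001  0.0191] turn [-0.  0. -0.] j [ 0.02 -0.08  1.7  -0.    1.52 -1.23]
```

```bash
python3 -m handwheel '[[0.1,0,0,0.004,0,0,0],[0.1,0,0,0.008,0,0,0],[0.1,0,0,0.012,0,0,0],[0.1,0,0,0.016,0,0,0],[0.1,0,0,0.019,0,0,0]]';python3 -m handwheel '[[0.1,0,0,0,0,0,0],[0.1,0,0,0,0,0,0],[0.1,0,0,0,0,0,0]]'; python3 go.py 579.2 37.9 172.3; python3 rod.py d4; python3 - <<'E'
from meas import *
d=load("pics/d4_side.npz"); cv2.imwrite("pics/d4b.png",cv2.resize(d["img"][150:230,215:295,::-1],(600,600),interpolation=2))
E
```

```text
t: 19.45
position: [579.1, 37.9, 172.4]
tcp_rot: [-3.141, 0.0, 1.253]
wrist_force: [0.1, -0.2, -1.6]
finger_gap: 24.5
t: 19.75
position: [579.3, 37.9, 173.1]
tcp_rot: [3.141, -0.0, 1.253]
wrist_force: [0.9, 0.2, -1.4]
finger_gap: 24.9
t 19.75 pos [579.3  37.9 173.1] gap 24.9 F [ 0.9  0.2 -1.4]
shift m [-0.0001 -0.      0.0008] turn [ 0. -0. -0.] j [ 0.02 -0.07  1.72 -0.    1.49 -1.23]
side 21 z 122.6 axis~ [580.8  37.2]
side 23 z 135.1 axis~ [580.8  37.4]
```

View pics/d4b.png

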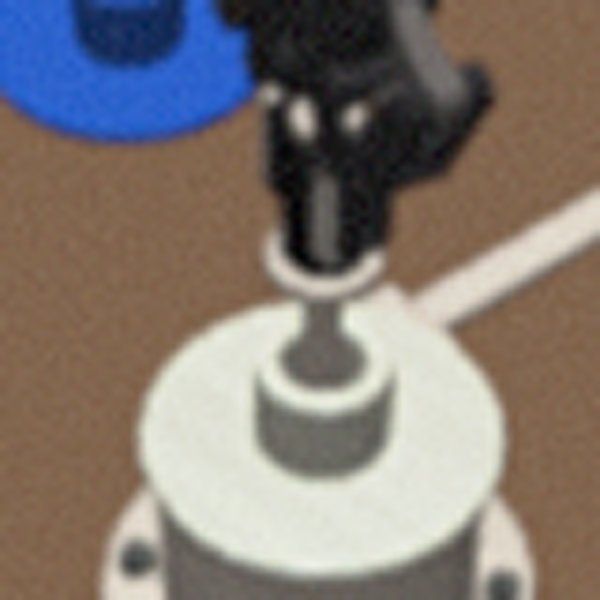

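View pics/d4.png

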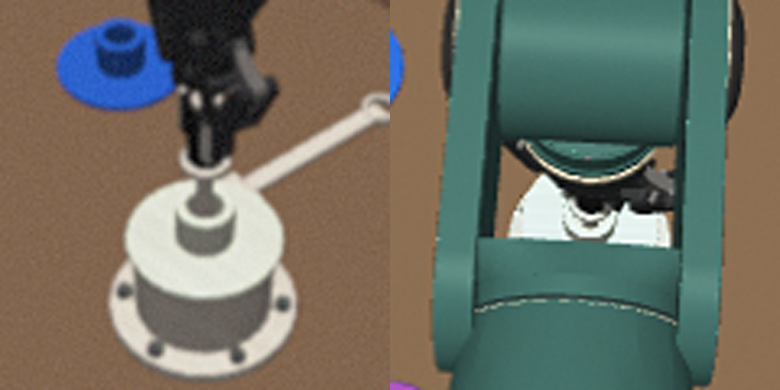

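The rod goes down the middle of the collar at (322,355) in the enlarged crop, and the flange is clear. Tip at z ≈ 54, about 59 mm below the collar top, with no contact force. I'll hold to settle, then hand in.

```bash
python3 -m handwheel '[[0.1,0,0,0,0,0,0],[0.1,0,0,0,0,0,0],[0.1,0,0,0,0,0,0],[0.1,0,0,0,0,0,0],[0.1,0,0,0,0,0,0]]'; python3 - <<'E'
from plant import *
s=observe(); print(s["position"],s["wrist_force"],abs(s["joint_velocities"]).max())
print(close_job())
E
```

```text
t: 20.35
position: [579.2, 37.9, 172.8]
tcp_rot: [-3.142, 0.0, 1.253]
wrist_force: [0.1, -0.5, -2.0]
finger_gap: 24.3
[579.16104917  37.92230742 172.81110448] [ 0.11378117 -0.51750785 -2.00907017] 0.0007255824754680098
the job is handed in; nothing more can be done
None
```

I set the aluminium cover on the housing and released it, then lifted the gap probe from its stand and lowered it through the collar. The job is handed in at about 20 s, with the gripper closed on the probe handle. The hand-in gives no verdict, so these are my own last checks.

- **Cover:** it sits flat, with the disc top measured at 80.4–81.1 mm (nominal 81). Tilt is about 0.002–0.004 rad, and it is within about 1.5 mm of the rim centre in both views.
- **Probe:** the tip is about 59–60 mm below the collar top by tool position. The rod looked upright in the last side view. Wrist force showed only the probe's weight, and the arm was still.
- **Disagreement on centring:** the side camera put the rod within about 0.5 mm of the hole centre. Dead reckoning from the tool position put it about 1.4 mm off in x. Both are inside the 4 mm limit. The arm hid the rod from the top camera at the end, so that view could not settle it.
- **Bystanders:** nothing I did went near the spacer, can or wrench, and they looked undisturbed in the pictures. I did not measure their positions again.

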